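Swing the bench magnifier over the gear

TASK

Swing the arm of the bench magnifier round until its lens stands over the steel gear, so that the whole gear lies inside the lens ring seen from straight above. Let go and leave the arm standing there, and do not shift the gear from its place.

Things in the scene. Friction and masses are not known exactly. Their poses are not given: they have to be found in the camera images.
- magnifier: Level swing arm of the magnifier on a fixed column (22 mm across, foot 124 mm, top 167 mm above the bench). Origin on the column's vertical axis, its hinge, 125 mm up; own z up, own -x runs along the arm to lens and knob. Swings 1.5 rad either way from a middle facing roughly the robot; the gear is well within. Stiff hinge: about 1.5 N at the knob moves it, and it stays where let go.
- lens (a point): Centre of the round clear lens, 160 mm from the column's axis along the arm, 138 mm above the bench. The dark steel ring round it is 92 mm across inside, 116 mm outside, its top 144 mm above the bench. All parts lying on the bench are lower than 50 mm, so the lens passes over them.
- grip (a point): Grip point on the black upright round knob at the outer end of the arm, beyond the lens ring: on the knob's axis, 225 mm from the column's axis, 175 mm above the bench. The knob is 16 mm across, fixed to the arm, and free from 144 mm (top of its tab) to 190 mm above the bench.
- gear: Steel gear lying flat and loose on the bench: 40 mm over its 14 teeth, 10 mm thick, hub 18 mm across rising to 16 mm. Origin: centre of its underside. It lies 160 mm (within 12 mm) from the column's axis, in a row with a flanged brass bushing and a clear acrylic film guide (70 by 40 mm channel), in any order; a blue pot stands apart.
Things that resemble listed ones, but are neither listed nor needed, are in the scene too. Several things look just like the gear: the one meant starts nearest to the robot's base.

How it is judged:
At the end, for the whole second after the job is handed in: The lens centre is within 26 mm, seen from above, of the gear's centre (the 40 mm gear wholly inside the 92 mm ring), the arm is let go and at rest, and the gear is within 15 mm of where it lay (horizontal distance between lens and gear below 0.026 m and angular speed of magnifier below 0.05 rad/s and distance of gear from where it was at the start of the episode below 0.015 m); the robot touches nothing.
It fails at once if the gear is shifted by more than 15 mm (distance of gear from where it was at the start of the episode above 0.015 m).
It also fails if it takes over 35 s, if anything falls off the work surface, if the arm or the gripper's body presses on something with over 40 N, if the wrist force passes 120 N, or if a joint passes its speed limit or range.

ROBOT

A 7-joint arm with a two-finger parallel gripper is mounted at the origin on the work surface. World frame = base frame: x ahead of the robot, y to its left, z up, the work surface at z = 0. Lengths are in m, angles in rad, forces in N, time in s.
With the tool pointing down it reaches from about 0.425 to 0.825 m from the base axis. Payload 3.6 kg.
Tool frame: the origin (TCP) lies where the fingers leave the gripper's body, on its centre line; the fingertips stand 73 mm ahead of it and the grasp point (between the pads) lies 54 mm ahead of it; x points along the fingers, y is the direction in which the jaws open and shut, and the axes are right-handed (so a half turn about x gives the same grasp; the last joint's range is limited). The gripper opens to 85 mm and grips with 20 to 120 N. Pads are 22 mm wide; open, the fingers measure 114 mm over their backs; the gripper's body (76 mm by 85 mm) begins 54 mm behind the grasp point. The pads swing forward as they close: fully open they stand 13 mm farther back than shut.
Start: joints at [-1.274, 0.615, -0.013, 1.423, 0.008, 1.103, -0.04], TCP at [0.206, 0.616, 0.304] pointing down, gripper open.
Joint ranges: [-3.12, 3.12], [-0.3, 2.06], [-1.34, 1.32], [0.26, 2.42], [-1.36, 4.5], [0.01, 1.98], [-2.84, 2.84]. Speed limits (rad/s): [2.79, 2.79, 3.14, 3.14, 3.14, 3.14, 3.14].

INTERFACE

Orientations are given as a unit quaternion [x, y, z, w].
In Python, from station import arm, snapshot, camera_info, ticket gives the robot as it stands. Calls block until the motion is done:
- arm.movep(position, orientation): joint-space move of the TCP to a pose.
- arm.line_to(position, velocity=0.15, ori=None): straight line of the TCP; ori=None keeps the orientation; velocity is the mean speed in m/s.
- arm.move_j(angles): joint-space move.
- arm.move_gripper(opening, effort=None): opening from 0.0 (shut) to 1.0 (fully open); effort is the grip in N (None keeps the last); returns when the fingers have stopped.
- arm.pause(seconds).
- arm.ik(position, orientation): joint angles nearest the present ones, or None.
- snapshot(name): name is "scene" or "top" or "wrist"; returns the picture (480x640x3 uint8, blue, green, red); there is no depth.
- camera_info(name): a dict with "fx", "fy", "cx", "cy" (pixels), "R" (3x3) and "t" (3): a world point X has camera coordinates R X + t; the wrist camera has in their place "T_tool_cam" (4x4, takes a point from camera to tool coordinates, whose origin is the TCP and whose axes are the tool frame's). Camera axes: x right, y down, z forward; pixel columns grow to the right and rows downward; lengths in m; the calibration is good to about 2 mm. A picture is of the moment at which its call begins: read the wrist's pose just before it. camera_info takes no time and is no camera call.
A pose or a line that the arm cannot do raises arm.MotionError and nothing moves.
- ticket.finish_job(): hands the job in, once; it reports no verdict.
Readings, each from a call of its own:
- arm.read_time(): time.
- arm.read_joint_positions(): joint angles.
- arm.read_dq(): joint speeds.
- arm.read_effort(): joint torques, N m.
- arm.read_tool_pos(): TCP position.
- arm.read_eef_rot(): TCP orientation.
- arm.read_ft_force(): force on the tool from outside, world axes, zero at the start.
- arm.read_wrist_torque(): the same for the moment, N m.
- arm.read_opening(): opening from 0.0 (shut) to 1.0 (fully open).
Only numpy, scipy, OpenCV 4.12 (cv2) and the standard library are available. Lean on these libraries where they do the work, as an engineer would, in place of code of your own. Each camera call takes 0.05 s, during which the arm holds its last target.

## Working session

There is one attempt and no reset: what is moved stays moved. The work goes in short steps, each a Python script; the robot and the scene stay as the last script left them, time stands still between calls to the robot, and variables do not carry over. Pictures are saved under pics/ and viewed, and the job is handed in when it is done.

```bash
ls; mkdir -p pics; python3 - <<'E'
from station import arm, snapshot, camera_info, ticket
import cv2
for n in("scene","top"):
    cv2.imwrite(f"pics/{n}0.png",snapshot(n)); c=camera_info(n); print(n,c)
print(camera_info("wrist"),arm.read_time(),arm.read_eef_rot())
E
```

```text
pics
scene {'fx': 521.4887412378429, 'fy': 521.4887412378429, 'cx': 316.8286320610971, 'cy': 235.65988881309477, 'R': array([[ 0.10293363,  0.99468452,  0.00271607],
       [ 0.83502801, -0.0849274 , -0.54361343],
       [-0.5404932 ,  0.0582241 , -0.83933132]]), 't': array([-0.16939684, -0.42682663,  1.10023745])}
top {'fx': 453.9235967008355, 'fy': 453.9235967008355, 'cx': 311.7645443048947, 'cy': 246.05582478425623, 'R': array([[-0.02801323, -0.99889145, -0.03783024],
       [-0.99897836,  0.0293181 , -0.03439017],
       [ 0.03546116,  0.03682822, -0.99869224]]), 't': array([0.12642725, 0.55707425, 0.77188298])}
{'fx': 338.43541361601405, 'fy': 338.43541361601405, 'cx': 319.21523013410564, 'cy': 240.9755544244203, 'T_tool_cam': array([[-4.27536917e-04, -2.95936005e-01,  9.55207673e-01,
        -6.98244799e-02],
       [ 9.99999908e-01, -1.00154898e-04,  4.16555948e-04,
         8.14975390e-04],
       [-2.76051761e-05,  9.55207763e-01,  2.95936021e-01,
        -7.50635164e-02],
       [ 0.00000000e+00,  0.00000000e+00,  0.00000000e+00,
         1.00000000e+00]])} 0.1 [ 0.11278259  0.698043   -0.11444679  0.69779509]
```

View pics/scene0.png

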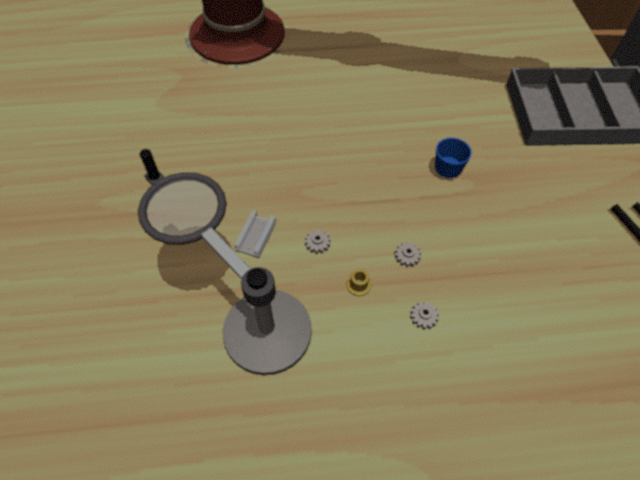

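View pics/top0.png

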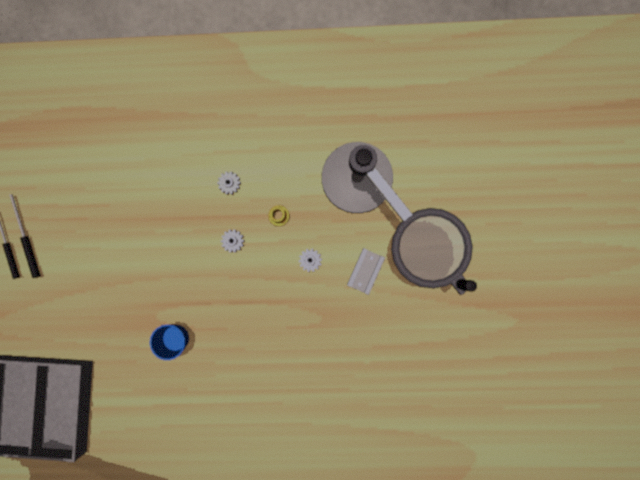

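The scene view shows the magnifier column at (258,290) and its lens at (183,208), with the knob at (150,165). There are three gear look-alikes. In the top view they are A (310,260), B (232,241) and C (229,183). The guide is at (367,271), the bushing at (279,216), the lens at (432,248) and the knob at about (466,286). Next I'll measure all of these.

```bash
cat > h.py <<'E'
from station import arm, snapshot, camera_info, ticket
import numpy as np, cv2
def ray(n,u,v,z):
    c=camera_info(n); R=c['R'];o=-R.T@c['t']
    d=R.T@np.array([(u-c['cx'])/c['fx'],(v-c['cy'])/c['fy'],1]); return (o+d*(z-o[2])/d[2])
def proj(n,X):
    c=camera_info(n);p=c['R']@np.asarray(X)+c['t'];return np.array([c['fx']*p[0]/p[2]+c['cx'],c['fy']*p[1]/p[2]+c['cy']])
E
python3 - <<'E'
from h import *
P=lambda n,u,v,z:print(n,u,v,ray(n,u,v,z).round(3),'r',np.hypot(*ray(n,u,v,z)[:2]).round(3))
for uv in((310,260),(232,241),(229,183)):P('top',*uv,.01)
for uv in((318,241),(408,254),(425,316)):P('scene',*uv,.01)
print('foot');P('top',357,177,.0);P('scene',267,331,.0)
print('coltop');P('top',364,157,.167);P('scene',257,277,.167)
print('lens');P('top',432,248,.138);P('scene',183,208,.138)
print('knobtop');P('top',472,286,.19);P('scene',146,153,.19)
im=cv2.imread('pics/top0.png');cv2.imwrite('pics/c1.png',cv2.resize(im[120:310,200:490],None,fx=2.7,fy=2.7,interpolation=cv2.INTER_CUBIC))
im=cv2.imread('pics/scene0.png');cv2.imwrite('pics/c2.png',cv2.resize(im[140:380,130:450],None,fx=2.5,fy=2.5,interpolation=cv2.INTER_CUBIC))
E
```

```text
top 310 260 [0.537 0.114 0.01 ] r 0.549
top 232 241 [0.573 0.249 0.01 ] r 0.625
top 229 183 [0.675 0.252 0.01 ] r 0.721
scene 318 241 [0.539 0.116 0.01 ] r 0.552
scene 408 254 [0.577 0.25  0.01 ] r 0.629
scene 425 316 [0.68  0.254 0.01 ] r 0.726
foot
top 357 177 [0.68  0.028 0.   ] r 0.68
scene 267 331 [0.675 0.03  0.   ] r 0.676
coltop
top 364 157 [0.676 0.029 0.167] r 0.677
scene 257 277 [0.679 0.031 0.167] r 0.68
lens
top 432 248 [ 0.548 -0.067  0.138] r 0.552
scene 183 208 [ 0.551 -0.063  0.138] r 0.555
knobtop
top 472 286 [ 0.496 -0.105  0.19 ] r 0.507
scene 146 153 [ 0.498 -0.101  0.19 ] r 0.508
```

View pics/c1.png

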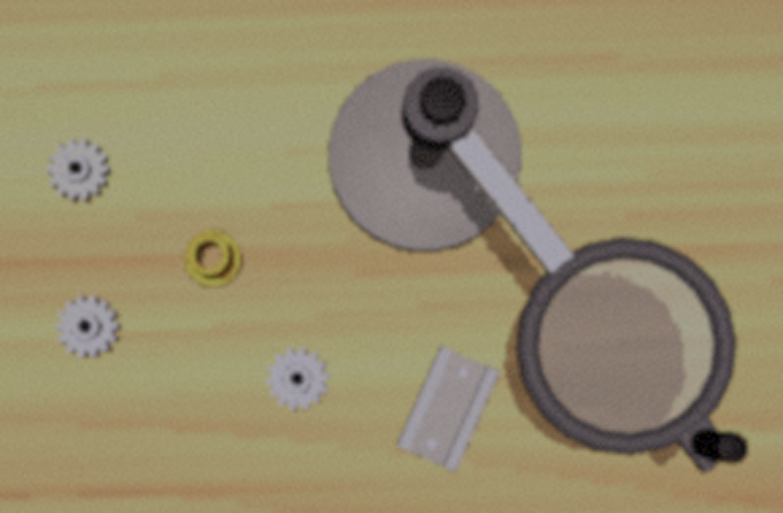

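View pics/c2.png

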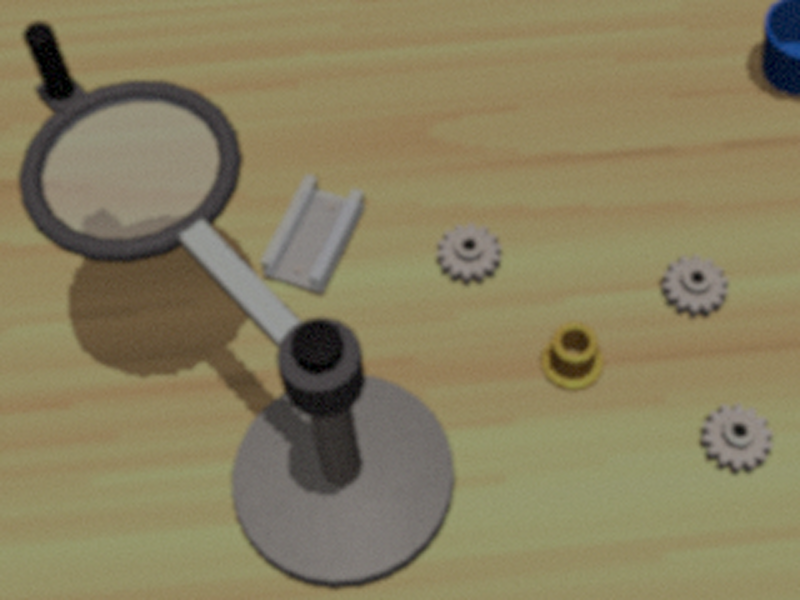

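The choice is gear A at top (310,260), scene (318,241). It is nearest the base (r 0.55 m) and about 163 mm from the column. B and C lie 243 mm or more from the column, and the bushing and guide are clearly different shapes. The two views agree to about 3 mm, with lens to axis at 160 mm and knob to axis at 225 mm. Next I'll plan the swing with IK.

```bash
cat >> h.py <<'E'
from scipy.spatial.transform import Rotation as Ro
C=np.array([.678,.030]); G=np.array([.538,.115])
def ang(p): d=np.asarray(p)[:2]-C; return np.arctan2(-d[1],-d[0])   # angle of +own x
def pose(a,z,s=1,r=.225):
    k=C-r*np.array([np.cos(a),np.sin(a)])
    y=s*np.array([-np.sin(a),np.cos(a),0]);x=np.array([0,0,-1.])
    return [*k,z],Ro.from_matrix(np.c_[x,y,np.cross(x,y)]).as_quat()
A0=ang([.497,-.103]);A1=ang(G)
E
python3 - <<'E'
from h import *
print(A0,A1,pose(A0,.229)[0],pose(A1,.229)[0],arm.read_joint_positions())
for s in(1,-1):
  for z in (.3,.229):
    for a in np.linspace(A0,A1,6):
      q=arm.ik(*pose(a,z,s)); print(s,z,None if q is None else np.round(q,2))
E
```

```text
0.6337062305928624 -0.5456550545269917 [np.float64(0.4966863470849495), np.float64(-0.10323047424144594), 0.229] [np.float64(0.485672809075111), np.float64(0.1467700802043969), 0.229] [-1.27445897  0.61582096 -0.01262811  1.42480414  0.00810867  1.10339731
 -0.04039211]
1 0.3 [ 0.07  0.4   0.13  1.84 -0.06  0.91  2.43]
1 0.3 [-0.04  0.35  0.15  1.92 -0.07  0.87  2.12]
1 0.3 [-0.16  0.32  0.16  1.97 -0.07  0.86  1.78]
1 0.3 [-0.25  0.32  0.13  1.97 -0.05  0.85  1.41]
1 0.3 [-0.35  0.35  0.12  1.92 -0.06  0.87  1.07]
1 0.3 [-0.45  0.4   0.16  1.84 -0.08  0.91  0.77]
1 0.229 [ 0.19  0.49 -0.04  1.92  0.03  0.73  2.34]
1 0.229 [ 0.07  0.45  0.01  2.01 -0.    0.68  2.05]
1 0.229 [-0.06  0.43  0.04  2.06 -0.02  0.66  1.72]
1 0.229 [-0.17  0.43  0.03  2.06 -0.02  0.66  1.37]
1 0.229 [-0.3   0.45  0.06  2.01 -0.04  0.68  1.05]
1 0.229 [-0.41  0.49  0.11  1.93 -0.08  0.73  0.77]
-1 0.3 [-0.41  0.52  0.87  1.85 -0.47  0.99 -0.28]
-1 0.3 [-0.52  0.46  0.87  1.94 -0.43  0.94 -0.61]
-1 0.3 [-0.63  0.42  0.84  1.98 -0.39  0.91 -0.99]
-1 0.3 [-0.76  0.43  0.87  1.98 -0.41  0.92 -1.33]
-1 0.3 [-0.85  0.46  0.87  1.94 -0.43  0.94 -1.65]
-1 0.3 [-1.03  0.63  1.14  1.85 -0.64  1.09 -1.76]
-1 0.229 [-0.3   0.58  0.7   1.94 -0.51  0.81 -0.25]
-1 0.229 [-0.4   0.53  0.7   2.02 -0.5   0.76 -0.57]
-1 0.229 [-0.51  0.51  0.7   2.07 -0.49  0.73 -0.91]
-1 0.229 [-0.64  0.51  0.72  2.07 -0.5   0.74 -1.25]
-1 0.229 [-0.76  0.55  0.76  2.02 -0.54  0.77 -1.56]
-1 0.229 [-1.    0.76  1.13  1.94 -0.83  1.01 -1.59]
```

```bash
python3 - <<'E'
from h import *
arm.movep(*pose(A0,.300)); p=arm.read_tool_pos();o=arm.read_eef_rot()
im=snapshot('wrist');cv2.imwrite('pics/w1.png',im);cv2.imwrite('pics/top1.png',snapshot('top'))
print(p,o,arm.read_time(),arm.read_ft_force())
T=np.eye(4);T[:3,:3]=Ro.from_quat(o).as_matrix();T[:3,3]=p
c=camera_info('wrist');M=np.linalg.inv(T@c['T_tool_cam'])
for z in(.19,.175,.144):
  X=M@[*pose(A0,z)[0],1];print(z,c['fx']*X[0]/X[2]+c['cx'],c['fy']*X[1]/X[2]+c['cy'])
E
```

```text
[ 0.49698842 -0.10239381  0.2999882 ] [-0.22066736  0.67163736  0.22093054  0.67186224] 2.9333 [ 0.72409511 -0.58427904 -0.35362336]
0.19 318.08635771631805 271.0970501875466
0.175 318.15716181982407 261.78109342657024
0.144 318.2764270930986 246.0889220142449
```

View pics/w1.png

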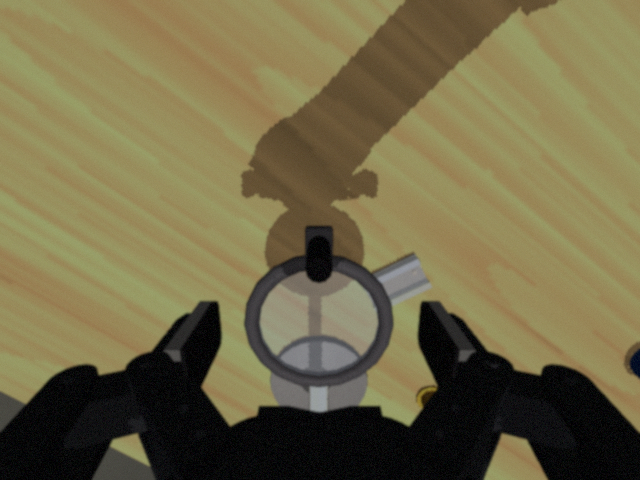

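The wrist view shows the knob centred at about (318,270) between the open fingers, matching the projected (318,271) at its top. The next step is to descend, grip and swing.

```bash
python3 - <<'E'
from h import *
arm.line_to(pose(A0,.229)[0],.1,ori=pose(A0,.229)[1])
arm.move_gripper(0.0,20)
print(arm.read_opening(),arm.read_ft_force(),arm.read_time())
for i,a in enumerate(np.linspace(A0,A1,15)[1:]):
    p,o=pose(a,.229); arm.line_to(p,.09,ori=o); f=arm.read_ft_force()
    print(i,f.round(1),round(arm.read_opening(),3),round(arm.read_time(),2))
    if np.linalg.norm(f)>25: print('STOP');break
cv2.imwrite('pics/top2.png',snapshot('top'));cv2.imwrite('pics/scene2.png',snapshot('scene'))
E
```

```text
0.18292920252213155 [-0.6122019   0.56097621  1.77525878] 4.425
0 [-1.2 -0.1  3.2] 0.181 4.78
1 [-1.7  1.3  3.6] 0.181 5.14
2 [-2.   0.9  5.7] 0.181 5.5
3 [-1.6  0.3  4.8] 0.181 5.86
4 [-1.9  0.5  5.2] 0.178 6.22
5 [-1.2  1.1  5. ] 0.179 6.58
6 [-1.7  1.   5.3] 0.181 6.93
7 [-3.   1.   5.2] 0.177 7.29
8 [-1.6  0.8  5.4] 0.177 7.65
9 [-1.5  1.7  5.3] 0.181 8.01
10 [-1.6  1.5  5.7] 0.178 8.37
11 [-1.1  1.4  4.8] 0.182 8.72
12 [-1.2  0.9  4.7] 0.18 9.08
13 [0.5 0.4 4.7] 0.179 9.44
```

View pics/top2.png

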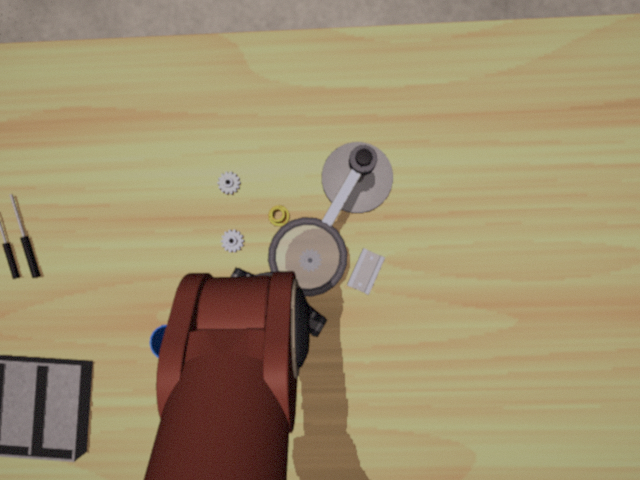

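View pics/scene2.png

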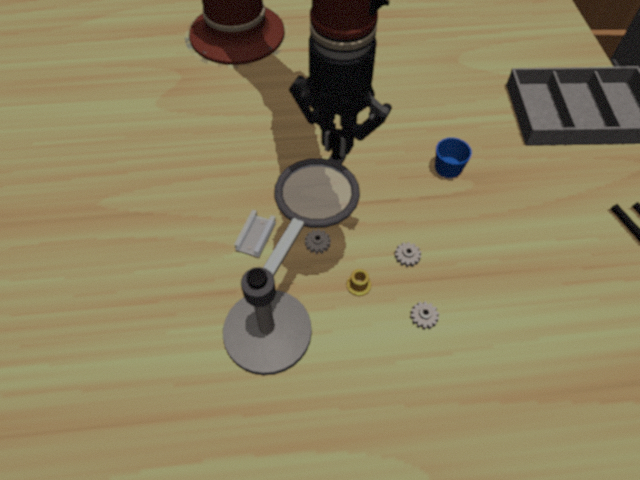

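The top view shows the lens ring centred at about (308,257), with the gear unmoved at (310,260) inside it. The scene view agrees, with the lens at about (317,193) and the gear at (318,241). Now I'll release, retreat and check.

```bash
python3 - <<'E'
from h import *
arm.move_gripper(0.5); arm.pause(.2)
p=arm.read_tool_pos(); arm.line_to([p[0],p[1],.31],.12)
arm.movep(*pose(A1,.31,r=.24)) if False else None
cv2.imwrite('pics/top3.png',snapshot('top'));cv2.imwrite('pics/scene3.png',snapshot('scene'))
im=cv2.imread('pics/top3.png');cv2.imwrite('pics/c3.png',cv2.resize(im[130:330,190:410],None,fx=3,fy=3,interpolation=cv2.INTER_CUBIC))
for n,l,g in(('top',(308,257),(310,260)),('scene',(317,193),(318,241))):
  L=ray(n,*l,.138);g=ray(n,*g,.01);print(n,L,g,np.hypot(*(L-g)[:2]))
print(arm.read_tool_pos(),arm.read_opening(),arm.read_ft_force(),arm.read_time())
E
```

```text
top [0.5403052  0.11164626 0.138     ] [0.53650806 0.11419826 0.01      ] 0.0045750396142151635
scene [0.54430235 0.11382905 0.138     ] [0.53938633 0.11627963 0.01      ] 0.005492951150464277
[0.48504757 0.1466936  0.30906022] 0.5031090079562119 [ 0.49200419 -0.5612394  -0.40628353] 11.0417
```

View pics/c3.png

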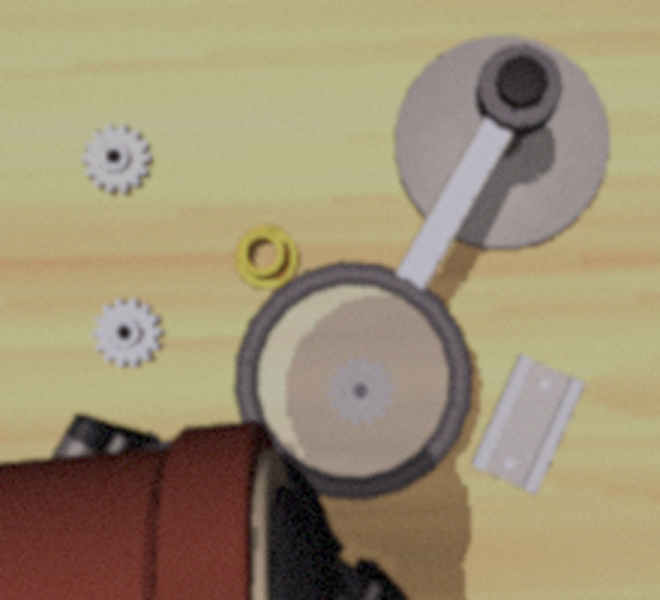

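View pics/scene3.png

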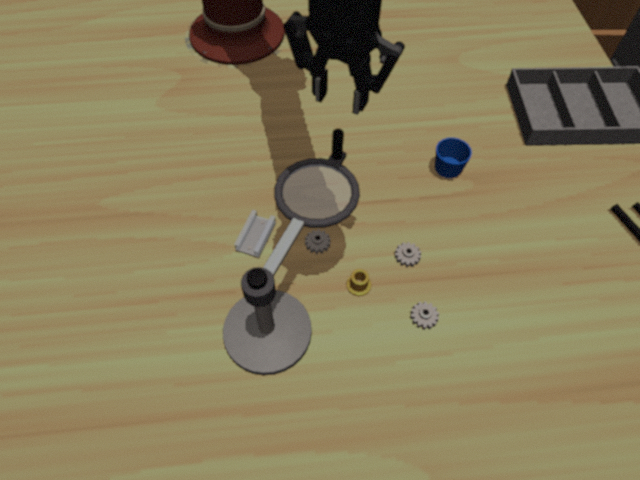

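The crop shows the ring centred at about (355,380), which is top (308,257), with the gear at (360,390), which is (310,260), fully inside it. In the scene view the knob stands free at (338,145) with the open fingers clear above it. I'm handing the job in.

```bash
python3 - <<'E'
from h import *
print(ticket.finish_job(),arm.read_time())
E
```

```text
the job is handed in; nothing more can be done
the job is handed in; nothing more can be done
```

The magnifier's lens now stands over the steel gear nearest the robot's base, and the job is handed in. I gripped the knob, swung the arm about 68° round its hinge, let go and raised the gripper clear.

- **Lens over gear:** the lens centre is about 5 mm from the gear's centre (4.6 mm from the top view, 5.5 mm from the scene view), against the 26 mm limit.
- **Gear:** it still appears at its starting pixels in both views, so it did not shift measurably.
- **Clear of everything:** the fingers are open well above the knob and the wrist force is below 1 N. In the swing I read the force after each step, and it stayed below about 7 N.
- **Time:** the clock read about 11 s at my last reading before handing in, against the 35 s limit.

No check failed. The two views disagreed with each other by about 2–5 mm. I did not measure the arm's angular speed directly, but the lens sat at the same pixels before and after I let go.

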